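# Lever the snap-fit cover off a bench instrument

### The arm

A 6-joint arm with a two-finger parallel gripper is mounted at the origin on a cart in front of the work surface, level with it; the furniture and walls round the work are solid. World frame = base frame: x ahead of the robot, y to its left, z up, the work surface at z = 0. Lengths are in mm, angles in degrees, forces in N, time in s.
With the tool pointing down it reaches from about 300 to 875 mm from the base axis. Payload 6.4 kg.
Tool frame: the origin (TCP) lies midway between the tips of the shut fingers; the grasp point (between the pads) lies 19 mm behind it; z points along the fingers, y is the line along which they close (so a half turn about z gives the same grasp; the last joint's range is limited). The gripper opens to 85 mm and grips with 20 to 120 N. Pads are 22 mm wide; open, the fingers measure 114 mm over their backs; the gripper's body (76 mm by 85 mm) begins 54 mm behind the grasp point. The pads swing forward as they close: fully open they stand 13 mm farther back than shut.
Start: joints at [-77.137, 10.359, 92.074, -0, 77.567, -11.82], TCP at [240.136, -522.471, 231.288] pointing down, gripper open.
Joint ranges: [-171.53, 171.53], [-51.25, 118.39], [17.06, 147.69], [-65.23, 245.23], [0, 150.52], [-178.68, 178.68]. Speed limits (degrees/s): [147.25, 147.25, 172.46, 180, 180, 180].

### API

Orientations are given as a 3x3 rotation matrix whose columns are the frame's x, y, z axes.
In Python, from rig import manip gives the robot as it stands.
- The arm moves only by the tool jog_arm, never from a script. Its argument "motion" is a list of rows, each a list of 3 entries, a list of its own where there are three numbers: the turn, a rotation vector about the world's x, y, z in degrees, then the shift along the world's x, y, z in m, then the finger opening in m, from 0 to 0.0854. A call has 1 to 12 rows; each row is the pose to reach, as a shift and turn from the pose commanded when the call began; what a row does not reach only later rows make up. A row lasts 1/12 s, in which the tool goes at most 41.7 mm and 7.16 degrees, less where a joint would pass 70% of its speed; a pose out of reach is approached as far as the arm can. A call with a gripper value outside its range is refused whole. The fingers move at their own pace and stop on an object; the grip force is fixed at half the most. Time passes only in rows, so rows that repeat a pose let the fingers close. It gives the time, the measured TCP pose, the force, the opening and the grip force at its end, in the units of the state.
- manip.get_obs(): the state, without advancing time (a new reading comes with each control period).
- manip.camera(name): name is "side" or "top"; returns the picture (384x512x3 uint8, red, green, blue); there is no depth.
- manip.camera_model(name): a dict with "intrinsics" (3x3 intrinsics, pixels), "R" (3x3) and "t" (3): a world point X has camera coordinates R X + t. Camera axes: x right, y down, z forward; pixel columns grow to the right and rows downward; lengths in mm; the calibration is good to about 2 mm. A picture is of the moment at which its call begins. camera_model takes no time and is no camera call.
- manip.sign_off(): hands the job in; it is judged then, once.
The state is a dict: "t": time; "q": joint angles; "qd": joint speeds; "effort": joint torques, N m; "position": TCP position; "ee_rot": TCP orientation; "wrist_force": force on the tool from outside, world axes, zero at the start; "ft_torque": the same for the moment, N m; "grip_width": finger opening in mm; "finger_force": force on a finger pad.
Only numpy, scipy, OpenCV 4.12 (cv2) and the standard library are available. Lean on these libraries where they do the work, as an engineer would, in place of code of your own. Each camera call takes 0.05 s, during which the arm holds its last target. There are 200 camera calls.

### The job

The battery cover of the white bench instrument is snapped shut: put the flat lever's blade into the notch in its front edge and lever it up over the instrument's front top edge until the snaps let go, keeping the gripper's fingers off the cover until it is loose. Then put the lever down on the worktop, lift the cover off and set it down flat, top side up, inside the small blue tray. Do not disturb the timer, the beaker and the jar standing near.

Things in the scene. Friction and masses are not known exactly. Their poses are not given: they have to be found in the camera images.
- housing: White plastic bench instrument, fixed, 150 (x) x 130 (y) x 85 mm, flat top. Origin: centre of its underside; x points from its front (notch side, to the robot's near right) to its back. Its straight front top edge, the fulcrum, is at x = -75, z = 85 mm, 15 mm ahead of the cover. A strip 5 mm high lies on top at x = 49 to 71 mm. Under the cover is a compartment 80 x 48 mm, 30 mm deep.
- cover: Loose grey cap, 120 g, snapped into the housing's top. Seen part 100 (x) x 56 (y) x 22 mm high, upright parallel sides (hold across the 56 mm); below it a plug 76 x 46 x 15 mm deep, 1 to 2 mm play. Origin: middle of the outline at the bottom of the seen part (seat plane), 15 mm above the plug's underside; seated at (-10, 0, 85) mm in the housing's frame, axes parallel, x to the back, z up.
- cover_front (a point): Middle of the lower edge of the cover's front face (cover frame -50, 0, 0 mm), at the mouth of the pry notch: 34 mm wide (17 mm to each side), 7 mm high from the seat plane up, 20 mm deep, open to the front and below. This point is 85 mm above the worktop when snapped shut, about 97 mm when sprung loose.
- seat_front (a point): Point on the housing (-60, 0, 85 mm) where cover_front lies when snapped shut. Two spring balls 19 mm behind it hold the cover's front: about 15 to 20 N up in the notch frees it. After 6 to 7 mm of rise the front springs up by itself to about 12 mm and rests on the balls, the back edge still on the housing; it is then loose and lifts straight off.
- lever: Flat pry lever, 120 g, 190 mm long, on the worktop, blade pointing to the robot's left. Grey handle 100 (x) x 22 (y) x 20 mm high with dark ribs. Origin: middle of the handle's underside; x along the tool to the blade, z up. Dark ferrule to x = 58 mm, then the straight steel blade to x = 140 mm: 16 mm wide, 4 mm thick, at z = 8 to 12 mm.
- lever_tip (a point): Middle of the end of the lever's blade (lever frame 140, 0, 10 mm).
- tray: Blue open parts tray, fixed, 82 (x) x 122 (y) x 20 mm high, walls 2 mm; origin at the centre of its underside. Inside 78 x 118 mm, flat floor 2 mm above the worktop: the cover fits with its long side along the tray's. Standing on its plug in it, the cover's origin is 17 mm above the worktop and its upper 19 mm stand above the rim: hold it there, the fingers do not fit inside.
- timer: Bystander: white lab timer 64 x 68 x 23 mm, loose; origin at the centre of its underside.
- beaker: Bystander: glass beaker 69 mm wide, 92 mm high, loose; origin at the centre of its underside.
- jar: Bystander: white screw-top jar 63 mm wide, 91 mm high, loose; origin at the centre of its underside.
- tissue_box: Obstacle, fixed, between the housing and the tray: white tissue box 210 (x) x 152 (y) x 118 mm high; origin at the centre of its underside. Carry things over it.

How it is judged:
By the outcome, as a careful person would: the job done as asked, in the order asked, and still so for the second after the job is handed in, with the robot touching nothing.
It also fails if it takes over 72 s, if anything falls off the work surface, if the arm or the gripper's body presses on something with over 40 N, if the wrist force passes 120 N, or if a joint passes its speed limit or range.

## Working session

There is one attempt and no reset: what is moved stays moved. The work goes in short steps, Python scripts to look and compute and a tool call to move; the robot and the scene stay as the last step left them, time stands still between calls to the robot, and variables do not carry over. Pictures are saved under pics/ and viewed, at most 10 in all, crops included, and the job is handed in when it is done.

Besides the shell and the picture viewer there is one more tool, called after "Request:" by a JSON object that holds its "api" and its "payload". jog_arm: Moves the arm, as the interface text tells. Its arguments: {"type":"object","properties":{"motion":{"type":"array"}},"required":["motion"]}

```bash
mkdir -p pics; python3 - <<'E'
from rig import manip
import cv2,numpy as np
for n in("side","top"):
    im=manip.camera(n); cv2.imwrite(f"pics/{n}0.png",cv2.resize(im[:,:,::-1],(800,600),interpolation=cv2.INTER_CUBIC)); np.save(n+"0.npy",im)
    m=manip.camera_model(n); print(n,np.round(m["intrinsics"],1).tolist(),np.round(m["R"],3).tolist(),np.round(m["t"],1), np.round(-m["R"].T@m["t"]))
o=manip.get_obs();print(o["t"],np.round(o["ee_rot"],3).tolist(),o["position"])
E
```

```text
side [[396.0, 0.0, 259.3], [0.0, 396.0, 200.8], [0.0, 0.0, 1.0]] [[1.0, 0.023, -0.012], [0.011, -0.786, -0.618], [-0.023, 0.617, -0.786]] [-597.     5.2 1157.7] [ 624. -697.  907.]
top [[478.7, 0.0, 257.8], [0.0, 478.7, 192.9], [0.0, 0.0, 1.0]] [[0.019, -1.0, 0.0], [-0.996, -0.019, -0.086], [0.086, 0.002, -0.996]] [ -72.5  571.  1365.7] [ 452.  -64. 1410.]
0.1 [[0.909, 0.418, -0.0], [0.418, -0.909, 0.002], [0.0, -0.002, -1.0]] [ 240.02011602 -521.97165178  230.47219004]
```

View pics/side0.png

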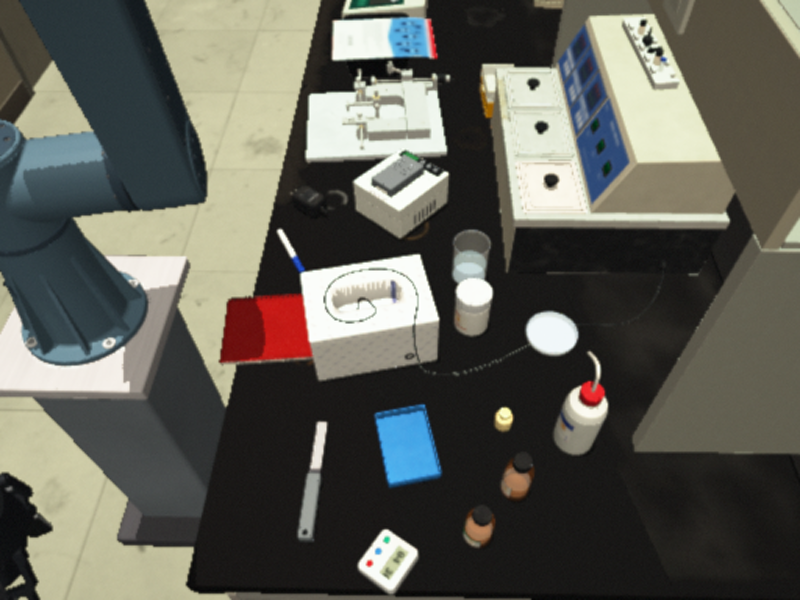

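View pics/top0.png

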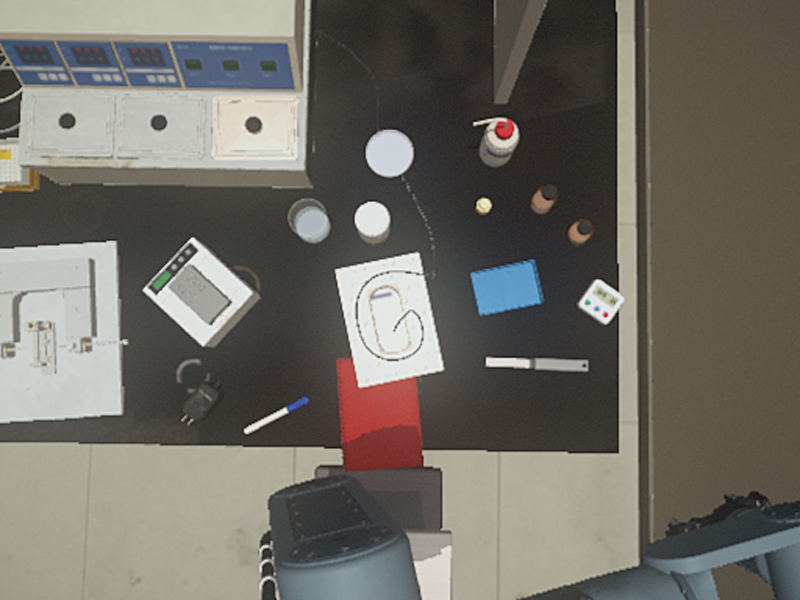

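Side view: cover (grey) on the housing near (400,175), lever (300-325, 420-540), tray (407,445), timer (388,560). In the top view: housing (200,292), lever (485-590, 365), tray (507,287).

```bash
cat > h.py <<'E'
from rig import manip
import cv2,numpy as np
M={n:manip.camera_model(n) for n in("side","top")}
def ray(n,p):
    m=M[n];c=-m["R"].T@m["t"];d=m["R"].T@np.linalg.solve(m["intrinsics"],[p[0],p[1],1.]);return c,d
def onz(n,p,z):
    c,d=ray(n,p);return c+d*(z-c[2])/d[2]
def proj(n,X):
    m=M[n];v=m["intrinsics"]@(m["R"]@np.array(X,float)+m["t"]);return v[:2]/v[2]
def tri(ps,pt):
    A=[];b=[]
    for n,p in(("side",ps),("top",pt)):
        c,d=ray(n,p);d=d/np.linalg.norm(d);P=np.eye(3)-np.outer(d,d);A.append(P);b.append(P@c)
    return np.linalg.lstsq(np.vstack(A),np.hstack(b),rcond=None)[0]
def crop(im,x0,y0,w,h,s):return cv2.resize(im[y0:y0+h,x0:x0+w,::-1],None,fx=s,fy=s,interpolation=cv2.INTER_NEAREST)
E
python3 - <<'E'
from h import *
s,t=np.load("side0.npy"),np.load("top0.npy")
a=crop(s,220,90,72,64,5.5);b=crop(t,88,148,84,76,4.7)
c=crop(s,180,260,80,90,2.7);d=crop(t,300,215,90,35,4.4)
W=np.zeros((600,800,3),np.uint8)
for im,x,y in((a,0,0),(b,400,0),(c,0,355),(d,400,360)):
    h=min(im.shape[0],600-y);w=min(im.shape[1],800-x);W[y:y+h,x:x+w]=im[:h,:w]
cv2.imwrite("pics/crops.png",W)
E
```

```text
(no output)
```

View pics/crops.png

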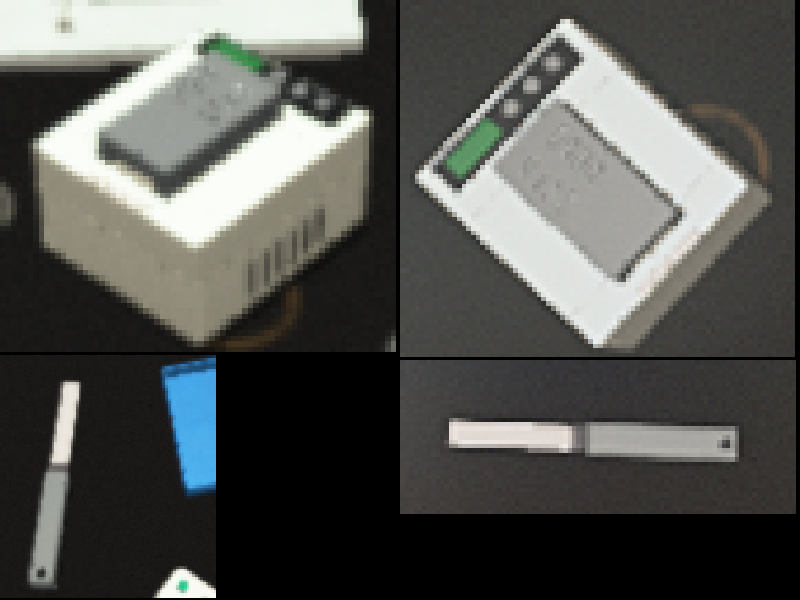

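The crops show the housing's top face and cover clearly, with the front edge at the lower right in the top view. The lever lies nearly along y, with its blade toward +y.

```bash
python3 - <<'E'
from h import *
s,t=np.load("side0.npy"),np.load("top0.npy")
def rect(n,mask,z):
    k=cv2.connectedComponentsWithStats(mask.astype(np.uint8));l=1+np.argmax(k[2][1:,4])
    c=max(cv2.findContours((k[1]==l).astype(np.uint8),cv2.RETR_EXTERNAL,cv2.CHAIN_APPROX_NONE)[0],key=cv2.contourArea)[:,0]
    P=np.array([onz(n,p,z)[:2] for p in c],np.float32); r=cv2.minAreaRect(P)
    return r
def reg(im,x0,y0,x1,y1):
    o=np.zeros(im.shape[:2],bool);o[y0:y1,x0:x1]=1;return o
ti=t.astype(int);si=s.astype(int)
print("housing top",rect("top",(ti.min(2)>185)&reg(t,88,145,166,224),85))
print("housing side",rect("side",(si.min(2)>215)&reg(s,220,103,292,145),85))
g=np.ptp(ti,2)<20
print("cover top",rect("top",(ti.mean(2)>120)&(ti.mean(2)<180)&g&reg(t,106,168,151,209),107))
print("cover side",rect("side",(si.mean(2)>75)&(si.mean(2)<150)&reg(s,235,98,275,122),107))
for n,i,r in(("top",ti,reg(t,305,220,385,245)),("side",si,reg(s,188,262,215,348))):
    print("blade",n,rect(n,(i.mean(2)>185)&r,12)); print("handle",n,rect(n,(i.mean(2)>105)&(i.mean(2)<185)&r,20))
for n,i in(("top",ti),("side",si)):
    print("tray",n,rect(n,(i[:,:,2]-i[:,:,0]>80)&(reg(t,295,160,352,205) if n=="top" else reg(s,235,255,285,312)),20))
print("box",rect("top",(ti.min(2)>150)&reg(t,205,155,290,250),118))
print("timer",rect("top",(ti.min(2)>120)&reg(t,365,175,402,210),23))
c=[((567,20),(205,30)),((415,177),(35,145)),((597,347),(197,245)),((750,185),(370,115))]
for a,b in c: print(np.round(tri((220+b[0]/5.5-.5,90+b[1]/5.5-.5),(88+(a[0]-400)/4.7-.5,148+a[1]/4.7-.5)),1), onz("top",(88+(a[0]-400)/4.7-.5,148+a[1]/4.7-.5),85).round(1))
# beaker, jar approx
for nm,p in(("beaker top",(308,218)),("jar",(372,218))): print(nm,onz("top",(p[0]*.64,p[1]*.64),91).round())
E
```

```text
housing top ((579.325439453125, 304.8941955566406), (149.40455627441406, 128.5923309326172), 48.894432067871094)
housing side ((581.6240844726562, 302.6852111816406), (147.97158813476562, 128.19288635253906), 48.62204360961914)
cover top ((574.9317016601562, 297.9043884277344), (102.92936706542969, 58.56696319580078), 48.77226257324219)
cover side ((587.5589599609375, 296.03961181640625), (141.76495361328125, 76.1087875366211), 56.06945037841797)
blade top ((464.3732604980469, -257.90606689453125), (14.510543823242188, 78.6076889038086), 0.538909912109375)
handle top ((461.8164978027344, -356.6180114746094), (98.73121643066406, 21.437910079956055), 88.60828399658203)
blade side ((466.1997985839844, -258.2667236328125), (78.5915756225586, 14.16617488861084), 88.44918060302734)
handle side ((463.8946838378906, -357.7339782714844), (98.89067840576172, 19.76680564880371), 88.377685546875)
tray top ((603.1216430664062, -253.7921142578125), (83.5628662109375, 121.0928955078125), 13.042312622070312)
tray side ((605.1015625, -257.7881164550781), (83.05682373046875, 126.5593032836914), 13.11348819732666)
box ((533.168212890625, -37.77460479736328), (210.49078369140625, 150.65762329101562), 12.97236442565918)
timer ((583.1972045898438, -433.024658203125), (90.1185073852539, 99.70524597167969), 89.60738372802734)
[621.1 278.  188.6] [675.4 317.7  85. ]
[528.4 406.4  14.6] [579.8 403.6  85. ]
[529.7 327.3 -31. ] [481.4 291.6  85. ]
[620.9 187.3 184.8] [578.8 205.1  85. ]
beaker top [713. 111.  91.]
jar [715.  -4.  91.]
```

Request:
{"api": "jog_arm", "payload": {"motion": [[[0,0,20],[0.07,0.05,-0.04],0.0854],[[0,0,40],[0.14,0.1,-0.08],0.0854],[[0,0,63.9],[0.2228,0.1653,-0.13],0.06],[[0,0,63.9],[0.2228,0.1653,-0.13],0.06],[[0,0,63.9],[0.2228,0.1653,-0.13],0.06],[[0,0,63.9],[0.2228,0.1653,-0.13],0.06],[[0,0,63.9],[0.2228,0.1653,-0.13],0.06],[[0,0,63.9],[0.2228,0.1653,-0.13],0.06],[[0,0,63.9],[0.2228,0.1653,-0.13],0.06],[[0,0,63.9],[0.2228,0.1653,-0.16],0.06],[[0,0,63.9],[0.2228,0.1653,-0.18],0.06],[[0,0,63.9],[0.2228,0.1653,-0.18],0.06]]}}

```text
t: 1.1
position: [460.5, -354.0, 46.6]
ee_rot: [[0.024, 1.0, -0.006], [1.0, -0.024, 0.006], [0.006, -0.006, -1.0]]
wrist_force: [-0.3, 0.1, -0.4]
grip_width: 59.8
finger_force: 0.0
```

```bash
python3 - <<'E'
from h import *
o=manip.get_obs();print(o["t"],o["position"].round(1),np.round(o["ee_rot"],3).tolist())
for p in((308,400),(245,432),(220,380),(215,400),(185,425),(338,360),(338,268)): print(p,onz("top",(p[0]*.64,p[1]*.64),5).round())
E
```

```text
1.1 [ 460.5 -354.    46.6] [[0.024, 1.0, -0.006], [1.0, -0.024, 0.006], [0.006, -0.006, -1.0]]
(308, 400) [386. 112.   5.]
(245, 432) [325. 227.   5.]
(220, 380) [420. 277.   5.]
(215, 400) [383. 285.   5.]
(185, 425) [336. 339.   5.]
(338, 360) [461.  58.   5.]
(338, 268) [635.  62.   5.]
```

Request:
{"api": "jog_arm", "payload": {"motion": [[[0,0,0],[0.0,0.0,-0.015],0.06],[[0,0,0],[0.0,0.0,-0.03],0.06],[[0,0,0],[0.0,0.0,-0.035],0.06],[[0,0,0],[0.0,0.0,-0.035],0.06],[[0,0,0],[0.0,0.0,-0.035],0.06],[[0,0,0],[0.0,0.0,-0.035],0.06]]}}

```text
t: 1.6
position: [463.5, -357.9, 17.6]
ee_rot: [[0.025, 1.0, 0.001], [1.0, -0.025, -0.001], [-0.001, 0.001, -1.0]]
wrist_force: [-0.0, 0.0, 0.5]
grip_width: 60.2
finger_force: 0.0
```

Request:
{"api": "jog_arm", "payload": {"motion": [[[0,0,0],[0.0,0.0,-0.006],0.06],[[0,0,0],[0.0,0.0,-0.012],0.06],[[0,0,0],[0.0,0.0,-0.012],0.06],[[0,0,0],[0.0,0.0,-0.012],0.06],[[0,0,0],[0.0,0.0,-0.012],0.04],[[0,0,0],[0.0,0.0,-0.012],0.01],[[0,0,0],[0.0,0.0,-0.012],0.01],[[0,0,0],[0.0,0.0,-0.012],0.01],[[0,0,0],[0.0,0.0,-0.012],0.01],[[0,0,0],[0.0,0.0,-0.012],0.01],[[0,0,0],[0.0,0.0,-0.012],0.01],[[0,0,0],[0.0,0.0,-0.012],0.01]]}}

```text
t: 2.6
position: [463.2, -357.5, 4.7]
ee_rot: [[0.025, 1.0, 0.001], [1.0, -0.025, -0.001], [-0.001, 0.001, -1.0]]
wrist_force: [-0.9, -0.3, 3.9]
grip_width: 20.3
finger_force: 61.1
```

Request:
{"api": "jog_arm", "payload": {"motion": [[[0,0,0],[0.0,0.0,0.015],0.01],[[0,0,0],[0.0,0.0,0.04],0.01],[[0,0,0],[0.0,0.0,0.07],0.01],[[0,0,0],[0.0,0.005,0.1],0.01],[[0,0,0],[0.0,0.02,0.13],0.01],[[0,0,-3],[0.0,0.045,0.155],0.01],[[0,0,-6],[0.0,0.075,0.175],0.01],[[0,0,-10],[0.0,0.11,0.185],0.01],[[0,0,-14],[0.0,0.145,0.19],0.01],[[0,0,-18],[0.0,0.18,0.19],0.01],[[0,0,-22],[-0.005,0.215,0.19],0.01],[[0,0,-26],[-0.01,0.25,0.19],0.01]]}}

```text
t: 3.6
position: [452.2, -105.4, 193.8]
ee_rot: [[0.464, 0.886, -0.001], [0.886, -0.464, 0.0], [0.0, -0.001, -1.0]]
wrist_force: [0.3, 0.9, -1.6]
grip_width: 20.7
finger_force: 60.5
```

Request:
{"api": "jog_arm", "payload": {"motion": [[[0,0,-4],[-0.005,0.035,0],0.01],[[0,0,-8],[-0.01,0.07,0],0.01],[[0,0,-12],[-0.015,0.105,0],0.01],[[0,0,-13.85],[-0.02,0.14,0],0.01],[[0,0,-13.85],[-0.025,0.175,0],0.01],[[0,0,-13.85],[-0.0275,0.205,-0.01],0.01],[[0,0,-13.85],[-0.0275,0.225,-0.03],0.01],[[0,0,-13.85],[-0.0275,0.2343,-0.055],0.01],[[0,0,-13.85],[-0.0275,0.2343,-0.075],0.01],[[0,0,-13.85],[-0.0275,0.2343,-0.09],0.01],[[0,0,-13.85],[-0.0275,0.2343,-0.09],0.01],[[0,0,-13.85],[-0.0275,0.2343,-0.09],0.01]]}}

```text
t: 4.6
position: [424.3, 127.1, 103.4]
ee_rot: [[0.659, 0.752, -0.003], [0.752, -0.659, -0.0], [-0.002, -0.002, -1.0]]
wrist_force: [1.1, -0.0, -0.7]
grip_width: 20.6
finger_force: 60.4
```

```bash
python3 - <<'E'
from h import *
s,t=manip.camera("side"),manip.camera("top");np.save("side1.npy",s);np.save("top1.npy",t)
o=manip.get_obs();print(o["t"],o["position"].round(1),np.round(o["ee_rot"],3).tolist())
x=o["position"];yaw=np.deg2rad(48.75);tip=x+np.array([np.cos(yaw)*140,np.sin(yaw)*140,6])
ps,pt=proj("side",tip),proj("top",tip);print(tip,ps,pt)
W=np.zeros((600,800,3),np.uint8)
a=crop(s,200,85,96,100,4.1);b=crop(t,88,148,96,146,4.1)
W[:410,:393]=a[:410,:393];W[:598,400:793]=b[:598,:393]
cv2.imwrite("pics/pre.png",W)
E
```

```text
4.7 [426.1 127.  105.1] [[0.66, 0.751, 0.001], [0.751, -0.66, 0.0], [0.001, 0.001, -1.0]]
[518.3905293  232.25437782 111.12242503] [234.69338884 121.57255669] [149.25158834 207.84068782]
```

View pics/pre.png

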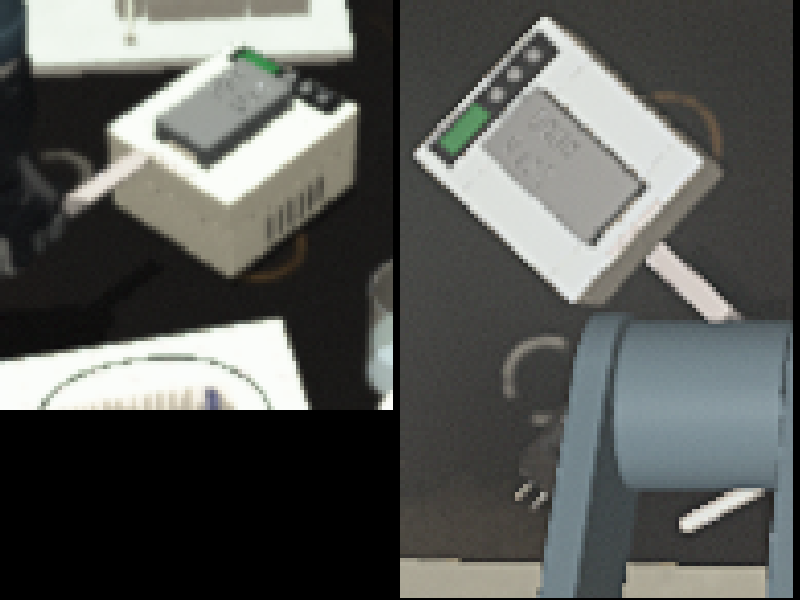

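Top view: blade tip at about (655,250) in the crop, its axis in line with the cover's front middle (618,215). I'll measure the blade's axis precisely from both views.

```bash
python3 - <<'E'
from h import *
s,t=np.load("side1.npy").astype(int),np.load("top1.npy").astype(int)
def line(n,im,x0,y0,x1,y1,th):
    m=np.zeros(im.shape[:2],bool);m[y0:y1,x0:x1]=im[y0:y1,x0:x1].min(2)>th
    k=cv2.connectedComponentsWithStats(m.astype(np.uint8));l=1+np.argmax(k[2][1:,4])
    P=np.argwhere(k[1]==l)[:,::-1].astype(np.float32);v=cv2.fitLine(P,cv2.DIST_L2,0,.01,.01).ravel();print(n,len(P),v,P.min(0),P.max(0));return v,P
vt,Pt=line("top",t,148,206,170,226,150)
vs,Ps=line("side",s,214,124,227,140,150)
def plane(n,v):
    c,a=ray(n,v[2:]-15*v[:2]);_,b=ray(n,v[2:]+15*v[:2]);N=np.cross(a,b);N/=np.linalg.norm(N);return N,N@c
N1,d1=plane("top",vt);N2,d2=plane("side",vs)
u=np.cross(N1,N2);u/=np.linalg.norm(u);u*=np.sign(u[0])
p=np.linalg.lstsq(np.array([N1,N2]),[d1,d2],rcond=None)[0]
q=p+u*(510-p@[1,0,0])/u[0]
print("axis",u,"elev",np.rad2deg(np.arcsin(u[2])),"yaw",np.rad2deg(np.arctan2(u[1],u[0])),"at x=510",q)
c=np.array([.659,.752]);n=np.array([-.752,.659])
for nm,C in(("cover",(574.9,297.9)),("hous top",(579.3,304.9)),("hous side",(581.6,302.7))):print(nm,"lateral blade-center",n@(q[:2]-C))
q2=onz("top",vt[2:],113)[:2]; print("top-only lat vs cover",n@(q2-np.array([574.9,297.9])), "tip along:", [max(c@(onz('top',P,113)[:2]) for P in Pt)-c@np.array(C) for C in((574.9,297.9),(579.3,304.9))])
E
```

```text
top 136 [  0.744484     0.66764027 157.77942    216.60294   ] [148. 207.] [168. 225.]
side 41 [  0.83506006  -0.5501588  222.2439     130.29268   ] [217. 126.] [226. 133.]
axis [ 0.64043169  0.76538305 -0.06352982] elev -3.6424434534107797 yaw 50.07920581988133 at x=510 [510.         226.5752036  106.69326507]
cover lateral blade-center 1.8017591725543392
hous top lateral blade-center 0.49755917255431553
hous side lateral blade-center 3.676959172554363
top-only lat vs cover 0.726533484061131 tip along: [np.float64(-88.51191497441414), np.float64(-96.67551497441411)]
```

Request:
{"api": "jog_arm", "payload": {"motion": [[[0,0,0],[0.005,0.0057,-0.002],0.01],[[0,0,0],[0.0115,0.013,-0.004],0.01],[[0,0,0],[0.017,0.0195,-0.006],0.01],[[0,0,0],[0.0198,0.0226,-0.01],0.01],[[0,0,0],[0.0198,0.0226,-0.014],0.01],[[0,0,0],[0.0198,0.0226,-0.016],0.01],[[0,0,0],[0.0198,0.0226,-0.016],0.01],[[0,0,0],[0.0198,0.0226,-0.016],0.01]]}}

```text
t: 5.37
position: [444.7, 149.6, 87.8]
ee_rot: [[0.66, 0.752, -0.001], [0.752, -0.66, -0.0], [-0.001, -0.001, -1.0]]
wrist_force: [0.0, 0.1, -1.2]
grip_width: 20.5
finger_force: 60.4
```

Request:
{"api": "jog_arm", "payload": {"motion": [[[0,0,0],[0,0,-0.001],0.01],[[0,0,0],[0,0,-0.002],0.01],[[0,0,0],[0,0,-0.003],0.01],[[0,0,0],[0,0,-0.003],0.01],[[0,0,0],[0,0,-0.003],0.01]]}}

```text
t: 5.78
position: [445.2, 149.7, 85.3]
ee_rot: [[0.66, 0.752, 0.0], [0.752, -0.66, -0.0], [0.0, 0.0, -1.0]]
wrist_force: [-0.5, -0.3, -1.6]
grip_width: 20.5
finger_force: 60.4
```

Request:
{"api": "jog_arm", "payload": {"motion": [[[0,0,0],[0,0,-0.001],0.01],[[0,0,0],[0,0,-0.002],0.01],[[0,0,0],[0,0,-0.002],0.01],[[0,0,0],[0,0,-0.002],0.01]]}}

```text
t: 6.12
position: [445.2, 149.7, 83.2]
ee_rot: [[0.66, 0.752, -0.0], [0.752, -0.66, -0.0], [-0.0, -0.0, -1.0]]
wrist_force: [-1.2, -0.1, -0.5]
grip_width: 20.0
finger_force: 60.4
```

Request:
{"api": "jog_arm", "payload": {"motion": [[[0,0,0],[0,0,-0.001],0.01],[[0,0,0],[0,0,-0.0015],0.01],[[0,0,0],[0,0,-0.0015],0.01],[[0,0,0],[0,0,-0.0015],0.01]]}}

```text
t: 6.45
position: [445.2, 149.7, 81.8]
ee_rot: [[0.66, 0.752, -0.0], [0.752, -0.66, -0.0], [-0.0, -0.0, -1.0]]
wrist_force: [0.5, -0.4, -2.3]
grip_width: 20.8
finger_force: 60.4
```

Request:
{"api": "jog_arm", "payload": {"motion": [[[0,0,0],[0,0,-0.0005],0.01],[[0,0,0],[0,0,-0.001],0.01],[[0,0,0],[0,0,-0.001],0.01],[[0,0,0],[0,0,-0.001],0.01]]}}

```text
t: 6.78
position: [445.3, 149.7, 80.9]
ee_rot: [[0.66, 0.752, 0.0], [0.752, -0.66, 0.0], [0.0, 0.0, -1.0]]
wrist_force: [-0.4, 0.0, 0.3]
grip_width: 20.3
finger_force: 60.6
```

```bash
python3 - <<'E'
from h import *
s,t=manip.camera("side"),manip.camera("top")
o=manip.get_obs();print(o["t"],o["position"].round(1),o["wrist_force"],o["ft_torque"])
a=crop(s,222,98,66,60,6);b=crop(t,112,165,66,60,6)
cv2.imwrite("pics/touch.png",np.hstack([a,b]))
E
```

```text
6.8833 [445.3 149.7  80.9] [-0.33609287 -0.11718747  0.34774379] [ 0.11138603 -0.0005444  -0.01387392]
```

View pics/touch.png

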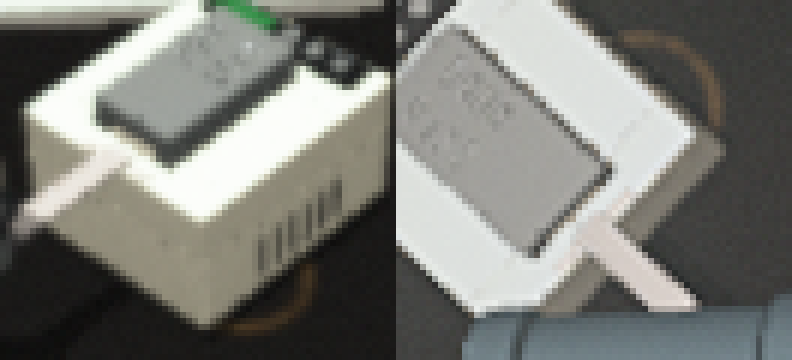

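Side: blade tip at (130,150), just before the notch; top: blade in line with the cover's front middle (572,210). There is light contact at the edge, so I'll raise 1.2 mm and insert.

Request:
{"api": "jog_arm", "payload": {"motion": [[[0,0,0],[0,0,0.0012],0.01],[[0,0,0],[0.002,0.0023,0.0012],0.01],[[0,0,0],[0.004,0.0046,0.0012],0.01],[[0,0,0],[0.006,0.0068,0.0012],0.01],[[0,0,0],[0.008,0.009,0.0012],0.01],[[0,0,0],[0.008,0.009,0.0012],0.01]]}}

```text
t: 7.38
position: [453.7, 159.2, 82.0]
ee_rot: [[0.659, 0.752, 0.0], [0.752, -0.659, 0.0], [0.0, 0.0, -1.0]]
wrist_force: [-0.1, 0.3, -0.6]
grip_width: 20.8
finger_force: 60.5
```

Request:
{"api": "jog_arm", "payload": {"motion": [[[0,0,0],[0.002,0.0023,0],0.01],[[0,0,0],[0.004,0.0046,0],0.01],[[0,0,0],[0.006,0.0068,0],0.01],[[0,0,0],[0.0065,0.0075,0],0.01],[[0,0,0],[0.0065,0.0075,0],0.01]]}}

```text
t: 7.8
position: [459.9, 166.4, 82.0]
ee_rot: [[0.659, 0.752, 0.0], [0.752, -0.659, 0.0], [0.0, 0.0, -1.0]]
wrist_force: [-0.5, 1.1, -0.9]
grip_width: 20.4
finger_force: 60.5
```

Request:
{"api": "jog_arm", "payload": {"motion": [[[0.94,-0.82,0],[0.0001,0.0001,-0.0035],0.01],[[1.88,-1.65,0],[0.0002,0.0002,-0.0059],0.01],[[2.82,-2.47,0],[0.0003,0.0004,-0.0083],0.01],[[3.76,-3.3,0],[0.0004,0.0005,-0.0106],0.01],[[4.7,-4.12,0],[0.0006,0.0007,-0.0129],0.01],[[5.64,-4.94,0],[0.0009,0.001,-0.0152],0.01],[[6.58,-5.77,0],[0.0011,0.0013,-0.0176],0.01],[[7.52,-6.59,0],[0.0014,0.0016,-0.0199],0.01],[[7.52,-6.59,0],[0.0014,0.0016,-0.0199],0.01],[[7.52,-6.59,0],[0.0014,0.0016,-0.0199],0.01]]}}

```text
t: 8.63
position: [461.3, 167.6, 62.4]
ee_rot: [[0.65, 0.751, 0.115], [0.74, -0.66, 0.131], [0.174, 0.0, -0.985]]
wrist_force: [-0.1, 0.6, 1.9]
grip_width: 20.4
finger_force: 60.8
```

Request:
{"api": "jog_arm", "payload": {"motion": [[[0.94,-0.82,0],[0.0003,0.0004,-0.0023],0.01],[[1.88,-1.65,0],[0.0007,0.0008,-0.0046],0.01],[[2.82,-2.47,0],[0.0011,0.0012,-0.0069],0.01],[[3.76,-3.3,0],[0.0015,0.0017,-0.0091],0.01],[[4.7,-4.12,0],[0.002,0.0022,-0.0114],0.01],[[5.64,-4.94,0],[0.0024,0.0028,-0.0136],0.01],[[5.64,-4.94,0],[0.0024,0.0028,-0.0136],0.01],[[5.64,-4.94,0],[0.0024,0.0028,-0.0136],0.01]]}}

```text
t: 9.3
position: [462.9, 170.4, 48.2]
ee_rot: [[0.63, 0.752, 0.196], [0.717, -0.66, 0.226], [0.299, -0.001, -0.954]]
wrist_force: [-1.9, -0.6, 0.3]
grip_width: 20.5
finger_force: 60.7
```

```bash
python3 - <<'E'
from h import *
s,t=manip.camera("side"),manip.camera("top")
o=manip.get_obs();print(o["t"],o["position"].round(1),o["wrist_force"],o["ft_torque"])
a=crop(s,222,98,66,60,6);b=crop(t,112,165,66,60,6)
cv2.imwrite("pics/pry.png",np.hstack([a,b]))
E
```

```text
9.4 [463.3 170.5  48.4] [-0.57346467 -0.04975382 -0.28596004] [-0.19662452  0.17315893  0.07251188]
```

View pics/pry.png

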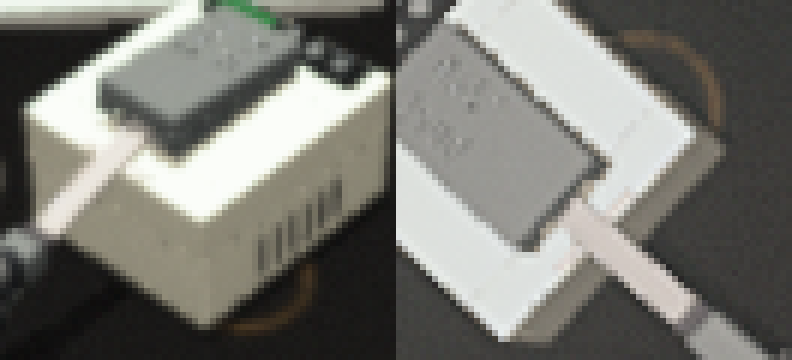

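Side: the cover's front has risen (top front corner from (97,95) to (100,72)) and the pry force has dropped, so the snaps look released. I'll level the lever and withdraw it.

Request:
{"api": "jog_arm", "payload": {"motion": [[[-2,1.75,0],[-0.001,-0.001,0.0055],0.01],[[-4,3.5,0],[-0.0018,-0.002,0.011],0.01],[[-6,5.3,0],[-0.0025,-0.0029,0.016],0.01],[[-8,7,0],[-0.003,-0.0035,0.021],0.01],[[-10,8.8,0],[-0.0034,-0.004,0.026],0.01],[[-12,10.5,0],[-0.0037,-0.0043,0.031],0.01],[[-13.16,11.53,0],[-0.0068,-0.0079,0.034],0.01],[[-13.16,11.53,0],[-0.0138,-0.0159,0.034],0.01],[[-13.16,11.53,0],[-0.0248,-0.0284,0.034],0.01],[[-13.16,11.53,0],[-0.0348,-0.0394,0.034],0.01],[[-13.16,11.53,0],[-0.0448,-0.051,0.034],0.01],[[-13.16,11.53,0],[-0.0448,-0.051,0.034],0.01]]}}

```text
t: 10.4
position: [415.8, 118.2, 81.5]
ee_rot: [[0.66, 0.751, -0.003], [0.751, -0.66, -0.0], [-0.002, -0.002, -1.0]]
wrist_force: [0.4, 0.2, -2.6]
grip_width: 20.5
finger_force: 60.4
```

```bash
python3 - <<'E'
from h import *
s,t=manip.camera("side"),manip.camera("top")
o=manip.get_obs();print(o["t"],o["position"].round(1),np.round(o["ee_rot"],3).tolist(),o["wrist_force"])
a=crop(s,222,98,66,60,6);b=crop(t,112,165,66,80,6)[:480]
W=np.zeros((480,792,3),np.uint8);W[:360,:396]=a;W[:,396:]=b
cv2.imwrite("pics/loose.png",W);np.save("side2.npy",s);np.save("top2.npy",t)
E
```

```text
10.5 [418.4 119.3  82.4] [[0.661, 0.751, 0.0], [0.751, -0.661, 0.0], [0.0, 0.0, -1.0]] [-0.27196009  0.66119655 -1.35736273]
```

View pics/loose.png

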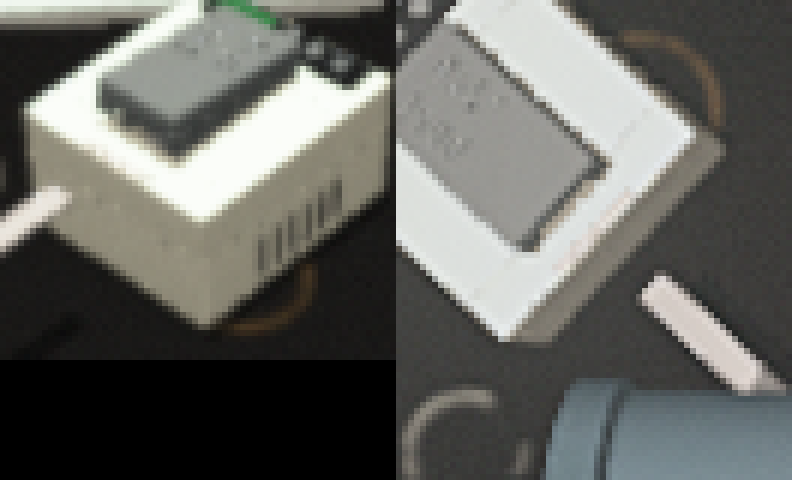

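The cover's front stands raised with the lever clear of it, blade tip at (650,290) in the top crop. I'll lay the lever down here.

Request:
{"api": "jog_arm", "payload": {"motion": [[[0,0,0],[0.004,-0.003,-0.01],0.01],[[0,0,0],[0.008,-0.007,-0.025],0.01],[[0,0,0],[0.012,-0.0105,-0.042],0.01],[[0,0,0],[0.012,-0.0105,-0.058],0.01],[[0,0,0],[0.012,-0.0105,-0.068],0.01],[[0,0,0],[0.012,-0.0105,-0.073],0.01],[[0,0,0],[0.012,-0.0105,-0.076],0.01],[[0,0,0],[0.012,-0.0105,-0.0775],0.01],[[0,0,0],[0.012,-0.0105,-0.0775],0.01],[[0,0,0],[0.012,-0.0105,-0.0775],0.01]]}}

```text
t: 11.33
position: [431.3, 109.3, 5.6]
ee_rot: [[0.659, 0.752, 0.001], [0.752, -0.659, 0.0], [0.001, 0.001, -1.0]]
wrist_force: [0.4, -0.8, -1.7]
grip_width: 20.7
finger_force: 60.4
```

Request:
{"api": "jog_arm", "payload": {"motion": [[[0,0,0],[0,0,-0.0008],0.01],[[0,0,0],[0,0,-0.0008],0.01],[[0,0,0],[0,0,-0.0008],0.045],[[0,0,0],[0,0,-0.0008],0.045],[[0,0,0],[0,0,-0.0008],0.045],[[0,0,0],[0,0,-0.0008],0.045],[[0,0,0],[0,0,0.02],0.045],[[0,0,0],[0,0,0.05],0.06],[[0,0,0],[0,0,0.085],0.0854],[[0,0,0],[0,0,0.125],0.0854],[[0,0,0],[0,0,0.165],0.0854],[[0,0,0],[0,0,0.2],0.0854]]}}

```text
t: 12.33
position: [430.7, 109.2, 207.7]
ee_rot: [[0.66, 0.752, 0.002], [0.752, -0.66, -0.0], [0.001, 0.001, -1.0]]
wrist_force: [0.5, 0.0, -0.0]
grip_width: 85.3
finger_force: 0.0
```

```bash
python3 - <<'E'
from h import *
s,t=manip.camera("side"),manip.camera("top")
o=manip.get_obs();print(o["t"],o["position"].round(1),o["wrist_force"].round(1),o["grip_width"])
t2=np.load("top2.npy").astype(int);m=np.zeros(t2.shape[:2],bool);m[166:210,104:152]=1
g=(t2.mean(2)>110)&(t2.mean(2)<180)&(np.ptp(t2,2)<22)&m
k=cv2.connectedComponentsWithStats(g.astype(np.uint8));l=1+np.argmax(k[2][1:,4])
c=max(cv2.findContours((k[1]==l).astype(np.uint8),cv2.RETR_EXTERNAL,cv2.CHAIN_APPROX_NONE)[0],key=cv2.contourArea)[:,0]
print(cv2.minAreaRect(np.array([onz("top",p,113)[:2] for p in c],np.float32)))
cv2.imwrite("pics/lev.png",np.hstack([crop(s,190,85,132,150,3),crop(t,88,148,132,150,3)]))
E
```

```text
12.4333 [434.8 109.2 211.6] [ 0.8 -0.2  0.6] 85.59036984833226
((574.0902099609375, 296.3668518066406), (101.5611572265625, 59.15256118774414), 48.98301696777344)
```

View pics/lev.png

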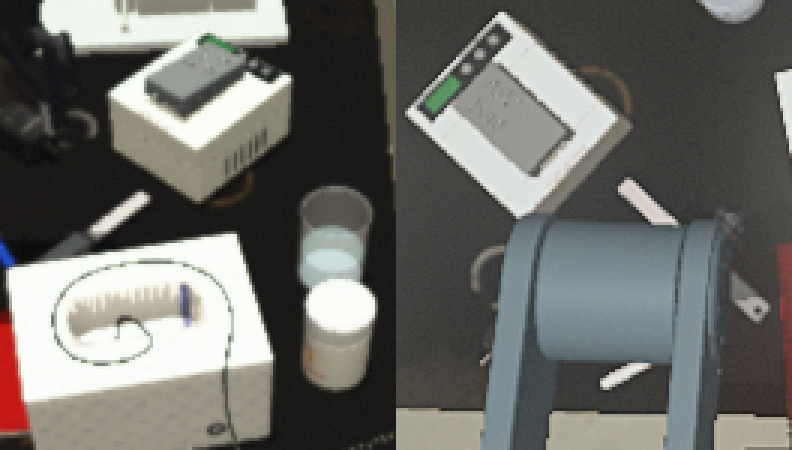

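The lever lies flat on the worktop and the cover's front is raised. Next I'll move above the cover, tilted 7° to match it.

Request:
{"api": "jog_arm", "payload": {"motion": [[[0,0,0],[0.02,0.026,0],0.0854],[[1,-1,0],[0.042,0.055,0],0.0854],[[2,-2,0],[0.065,0.085,0],0.0854],[[3,-3,0],[0.09,0.117,0],0.0854],[[4,-4,0],[0.114,0.148,-0.01],0.0854],[[5.2,-4.55,0],[0.132,0.172,-0.02],0.0854],[[5.2,-4.55,0],[0.1446,0.1875,-0.03],0.0854],[[5.2,-4.55,0],[0.1446,0.1875,-0.045],0.0854],[[5.2,-4.55,0],[0.1446,0.1875,-0.06],0.0854],[[5.2,-4.55,0],[0.1446,0.1875,-0.07],0.0854],[[5.2,-4.55,0],[0.1446,0.1875,-0.07],0.0854],[[5.2,-4.55,0],[0.1446,0.1875,-0.07],0.0854]]}}

```text
t: 13.43
position: [574.6, 296.3, 134.0]
ee_rot: [[0.655, 0.752, 0.077], [0.746, -0.66, 0.09], [0.119, -0.001, -0.993]]
wrist_force: [-0.7, 0.7, 0.1]
grip_width: 85.7
finger_force: 0.0
```

Request:
{"api": "jog_arm", "payload": {"motion": [[[0,0,0],[0,0,-0.012],0.0854],[[0,0,0],[0,0,-0.024],0.0854],[[0,0,0],[0,0,-0.034],0.0854],[[0,0,0],[0,0,-0.04],0.0854],[[0,0,0],[0,0,-0.041],0.0854],[[0,0,0],[0,0,-0.041],0.0854],[[0,0,0],[0,0,-0.041],0.07],[[0,0,0],[0,0,-0.041],0.06],[[0,0,0],[0,0,-0.041],0.045],[[0,0,0],[0,0,-0.041],0.045],[[0,0,0],[0,0,-0.041],0.045],[[0,0,0],[0,0,-0.041],0.045]]}}

```text
t: 14.43
position: [575.6, 297.2, 95.0]
ee_rot: [[0.655, 0.752, 0.08], [0.746, -0.659, 0.091], [0.122, -0.0, -0.993]]
wrist_force: [-3.0, 1.2, 6.2]
grip_width: 54.8
finger_force: 63.1
```

Request:
{"api": "jog_arm", "payload": {"motion": [[[0,0,0],[0,0,0.004],0.045],[[0,0,0],[0,0,0.01],0.045],[[0,0,0],[0,0,0.018],0.045],[[0,0,0],[0,0,0.028],0.045],[[0,0,0],[0,0,0.04],0.045],[[-1.5,1.3,0],[0,0,0.055],0.045],[[-3,2.6,0],[0,0,0.075],0.045],[[-5.2,4.55,0],[0,0,0.095],0.045],[[-5.2,4.55,0],[0,0,0.11],0.045],[[-5.2,4.55,0],[0,0,0.12],0.045],[[-5.2,4.55,0],[0,0,0.12],0.045]]}}

```text
t: 15.35
position: [577.0, 297.2, 217.8]
ee_rot: [[0.659, 0.752, 0.006], [0.752, -0.659, 0.002], [0.005, 0.003, -1.0]]
wrist_force: [-0.4, 0.7, -0.3]
grip_width: 54.4
finger_force: 63.3
```

Request:
{"api": "jog_arm", "payload": {"motion": [[[0,0,0],[0,-0.01,0],0.045],[[0,0,1],[0,-0.03,0],0.045],[[0,0,4],[0,-0.06,0],0.045],[[0,0,8],[0,-0.092,0],0.045],[[0,0,12],[0,-0.125,0],0.045],[[0,0,16],[0,-0.158,0],0.045],[[0,0,20],[0,-0.19,0],0.045],[[0,0,24],[0.005,-0.222,0],0.045],[[0,0,28],[0.01,-0.254,0],0.045],[[0,0,32],[0.015,-0.286,0],0.045],[[0,0,36],[0.02,-0.318,0],0.045],[[0,0,40],[0.025,-0.35,0],0.045]]}}

```text
t: 16.35
position: [598.8, -55.5, 212.4]
ee_rot: [[0.019, 1.0, -0.003], [1.0, -0.019, 0.001], [0.001, -0.003, -1.0]]
wrist_force: [0.5, 0.3, -0.3]
grip_width: 54.6
finger_force: 63.3
```

Request:
{"api": "jog_arm", "payload": {"motion": [[[0,0,4],[0.0037,-0.032,0],0.045],[[0,0,8],[0.0037,-0.064,0],0.045],[[0,0,12],[0.0037,-0.096,0],0.045],[[0,0,14.3],[0.0037,-0.128,0],0.045],[[0,0,14.3],[0.0037,-0.158,0],0.045],[[0,0,14.3],[0.0037,-0.183,0],0.045],[[0,0,14.3],[0.0037,-0.197,-0.015],0.045],[[0,0,14.3],[0.0037,-0.2014,-0.045],0.045],[[0,0,14.3],[0.0037,-0.2014,-0.08],0.045],[[0,0,14.3],[0.0037,-0.2014,-0.11],0.045],[[0,0,14.3],[0.0037,-0.2014,-0.12],0.045],[[0,0,14.3],[0.0037,-0.2014,-0.12],0.045]]}}

```text
t: 17.35
position: [600.4, -252.5, 88.4]
ee_rot: [[-0.225, 0.974, -0.008], [0.974, 0.225, 0.005], [0.007, -0.007, -1.0]]
wrist_force: [-0.8, 0.1, -1.2]
grip_width: 54.7
finger_force: 63.6
```

```bash
python3 - <<'E'
from h import *
s,t=manip.camera("side"),manip.camera("top")
o=manip.get_obs();print(o["t"],o["position"].round(1),np.round(o["ee_rot"],3).tolist(),o["wrist_force"].round(1),o["grip_width"])
cv2.imwrite("pics/tray.png",np.hstack([crop(s,215,240,80,110,4.9),crop(t,285,140,80,110,4.9)]))
E
```

```text
17.45 [ 604.  -254.5   94.1] [[-0.226, 0.974, -0.0], [0.974, 0.226, 0.0], [0.0, -0.0, -1.0]] [-0.2 -0.8 -0.1] 54.83508308396454
```

View pics/tray.png

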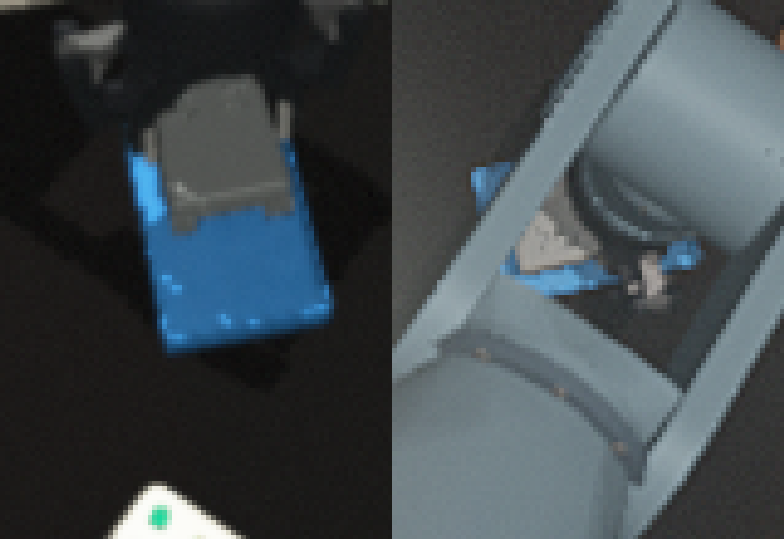

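The cover is held over the tray with its axis parallel to it, notch edge at (230,215) in the side crop. Lowering.

Request:
{"api": "jog_arm", "payload": {"motion": [[[0,0,0],[0,0,-0.012],0.045],[[0,0,0],[0,0,-0.03],0.045],[[0,0,0],[0,0,-0.046],0.045],[[0,0,0],[0,0,-0.058],0.045],[[0,0,0],[0,0,-0.064],0.045],[[0,0,0],[0,0,-0.068],0.045],[[0,0,0],[0,0,-0.07],0.045],[[0,0,0],[0,0,-0.071],0.045],[[0,0,0],[0,0,-0.071],0.045],[[0,0,0],[0,0,-0.071],0.045]]}}

```text
t: 18.28
position: [605.4, -257.4, 27.1]
ee_rot: [[-0.226, 0.974, 0.003], [0.974, 0.226, -0.004], [-0.005, 0.002, -1.0]]
wrist_force: [-7.4, -3.1, 14.2]
grip_width: 54.4
finger_force: 66.2
```

```bash
python3 - <<'E'
from h import *
s,t=manip.camera("side"),manip.camera("top")
o=manip.get_obs();print(o["t"],o["position"].round(1),o["wrist_force"].round(1),o["ft_torque"].round(2),o["grip_width"])
cv2.imwrite("pics/tray2.png",np.hstack([crop(s,215,240,80,110,4.9),crop(t,285,140,80,110,4.9)]))
E
```

```text
18.3833 [ 605.4 -257.4   27.1] [-7.2 -2.3 14.4] [-0.08  1.42  0.21] 54.79114878609741
```

View pics/tray2.png

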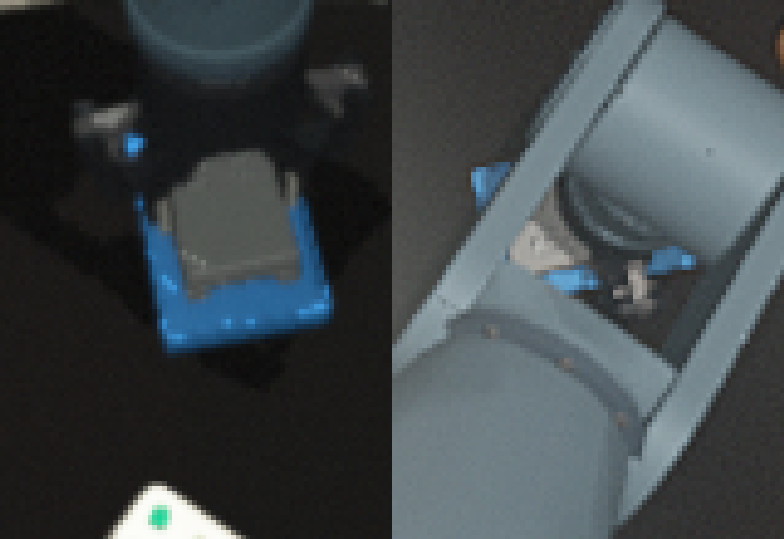

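Side: the cover's front lower corners are at (187,297) and (298,278) in the crop, inside the near rim at (165,350)-(330,315). I'll check its place in the tray numerically.

```bash
python3 - <<'E'
from h import *
a=np.deg2rad(13.05);R=np.array([[np.cos(a),-np.sin(a)],[np.sin(a),np.cos(a)]])
for z in(11,17,23):
  for p in((187,297),(298,278)):
    print(z,(R.T@(onz("side",(215+p[0]/4.9-.5,240+p[1]/4.9-.5),z)[:2]-np.array([604.5,-256]))).round(1))
for p in((165,350),(330,317)): print("tray near corner z=10",(R.T@(onz("side",(215+p[0]/4.9-.5,240+p[1]/4.9-.5),10)[:2]-np.array([604.5,-256]))).round(1))
E
```

```text
11 [-25.3 -36.7]
11 [ 30.2 -38.4]
17 [-25.7 -39.4]
17 [ 29.5 -41. ]
23 [-26. -42.]
23 [ 28.7 -43.7]
tray near corner z=10 [-40.9 -60.7]
tray near corner z=10 [ 41. -61.]
```

Request:
{"api": "jog_arm", "payload": {"motion": [[[0,0,0],[0,0,0.006],0.045],[[0,0,0],[0,0,0.013],0.045],[[0,0,0],[-0.0005,-0.0025,0.013],0.045],[[0,0,0],[-0.001,-0.005,0.013],0.045],[[0,0,0],[-0.001,-0.005,0.01],0.045],[[0,0,0],[-0.001,-0.005,0.007],0.045],[[0,0,0],[-0.001,-0.005,0.007],0.045],[[0,0,0],[-0.001,-0.005,0.007],0.045]]}}

```text
t: 19.05
position: [602.4, -259.3, 28.9]
ee_rot: [[-0.226, 0.974, -0.002], [0.974, 0.226, 0.001], [0.001, -0.001, -1.0]]
wrist_force: [-0.2, -0.0, -0.9]
grip_width: 54.7
finger_force: 64.6
```

```bash
python3 - <<'E'
from h import *
s=manip.camera("side");o=manip.get_obs();print(o["t"],o["position"].round(1),o["wrist_force"].round(1))
g=s[280:312,246:284].astype(int)
for r in range(32): print(280+r,' '.join(f"{v.mean():3.0f}" if v[2]-v[0]<30 else ' b ' for v in g[r]))
E
```

```text
19.1 [ 602.7 -259.4   29.3] [-0.2  0.3 -0.7]
280  33  45  55  81  84  84  84  85  83  84  84  84  83  84  83  84  83  84  84  85  84  84  84  83  77  60  87  99  b   b   b   33  15  14  15  15  16  17
281  65  78  60  82  84  85  85  83  84  84  82  84  84  85  85  84  84  86  83  84  83  85  85  85  82  75  88 102  b   b   b   b   21  16  15  16  15  14
282  89  92  60  82  83  84  84  85  84  84  84  83  84  84  86  85  85  85  84  85  85  85  84  84  84  80  85  b   b   b   b   b   22  16  14  13  12  13
283  96  96  67  81  83  86  84  83  86  85  84  85  84  85  84  84  83  86  82  84  85  84  84  84  85  82  b   b   b   b   b   b   29  15  14  18  14  15
284  91  97  69  79  82  85  84  84  84  84  85  85  83  85  85  84  85  84  84  83  83  83  83  85  84  83  b   b   b   b   b   b   35  17  14  16  13  16
285  86  95  71  80  84  86  86  84  84  83  84  84  85  84  85  84  84  86  84  84  86  86  85  83  83  82  82  b   b   b   b   b   b   18  15  13  15  13
286  96  97  72  77  84  84  84  84  83  83  83  84  84  85  83  83  83  84  85  85  84  83  82  83  85  84  83  b   b 
[... 3236 characters left out ...]
  b   b   b   b   b   b   b   b   b   b   33  32  30  29  26  26  24  26  27
308  16  34  b   b   b   b   b   b   b   b   b   b   b   b   b   b   b   b   b   b   b   b   b   b   28  27  26  21  20  20  25  25  25  27  26  25  25  26
309  22  29  b   b   b   b   b   b   b   b   b   b   b   b   b   b   b   b   b   33  26  25  21  18  14  14  17  17  21  23  25  24  25  26  26  25  26  25
310  25  27  b   b   b   b   b   b   b   b   b   b   b   b   31  27  27  21  19  21  19  16  16  15  16  15  16  17  25  26  26  24  22  26  23  25  25  25
311  25  26  41  b   b   b   b   b   b   30  26  25  22  18  18  15  17  14  17  17  21  15  14  17  16  15  16  17  25  26  25  26  24  27  26  25  25  25
```

Request:
{"api": "jog_arm", "payload": {"motion": [[[2,0.5,0],[0,0.001,0.003],0.045],[[4,0.9,0],[0,0.002,0.004],0.045],[[6,1.4,0],[0.0005,0.003,0.004],0.045],[[8.3,1.9,0],[0.0005,0.003,0.002],0.045],[[8.3,1.9,0],[0.0005,0.003,-0.001],0.045],[[8.3,1.9,0],[0.0005,0.003,-0.003],0.045],[[8.3,1.9,0],[0.0005,0.003,-0.005],0.045],[[8.3,1.9,0],[0.0005,0.003,-0.005],0.045],[[8.3,1.9,0],[0.0005,0.003,-0.005],0.045]]}}

```text
t: 19.85
position: [603.3, -256.1, 24.7]
ee_rot: [[-0.224, 0.974, -0.034], [0.963, 0.226, 0.144], [0.148, -0.0, -0.989]]
wrist_force: [-0.0, 1.0, -1.3]
grip_width: 54.1
finger_force: 64.5
```

Request:
{"api": "jog_arm", "payload": {"motion": [[[0,0,0],[0,0,-0.001],0.045],[[0,0,0],[0,0,-0.002],0.045],[[0,0,0],[0,0,-0.002],0.045],[[0,0,0],[0,0,-0.002],0.045]]}}

```text
t: 20.18
position: [603.5, -256.7, 23.0]
ee_rot: [[-0.223, 0.974, -0.033], [0.963, 0.226, 0.144], [0.148, 0.0, -0.989]]
wrist_force: [-0.0, 0.1, -1.4]
grip_width: 54.6
finger_force: 64.5
```

Request:
{"api": "jog_arm", "payload": {"motion": [[[0,0,0],[0,0,-0.001],0.045],[[0,0,0],[0,0,-0.0015],0.045],[[0,0,0],[0,0,-0.0015],0.045],[[0,0,0],[0,0,-0.0015],0.045]]}}

```text
t: 20.52
position: [603.8, -257.0, 22.0]
ee_rot: [[-0.223, 0.974, -0.033], [0.964, 0.225, 0.144], [0.148, 0.001, -0.989]]
wrist_force: [-0.3, -0.7, 2.2]
grip_width: 54.6
finger_force: 65.0
```

Request:
{"api": "jog_arm", "payload": {"motion": [[[0,0,0],[0,0,-0.001],0.045],[[0,0,0],[0,0,-0.0015],0.045],[[0,0,0],[0,0,-0.0015],0.045],[[0,0,0],[0,0,-0.0015],0.045]]}}

```text
t: 20.85
position: [603.9, -257.3, 21.5]
ee_rot: [[-0.223, 0.974, -0.032], [0.964, 0.226, 0.144], [0.147, 0.001, -0.989]]
wrist_force: [-2.6, -1.0, 10.0]
grip_width: 54.3
finger_force: 65.8
```

Request:
{"api": "jog_arm", "payload": {"motion": [[[0,0,0],[0,0,0.001],0.045],[[0,0,0],[0,0,0.001],0.06],[[0,0,0],[0,0,0.001],0.07],[[0,0,0],[0,0,0.001],0.0854],[[0,0,0],[0,0,0.001],0.0854],[[0,0,0],[0,0,0.001],0.0854],[[0,0,0],[0,0,0.006],0.0854],[[0,0,0],[0,0,0.02],0.0854],[[0,0,0],[0,0,0.045],0.0854],[[0,0,0],[0,0,0.08],0.0854],[[0,0,0],[0,0,0.12],0.0854],[[0,0,0],[0,0,0.15],0.0854]]}}

```text
t: 21.85
position: [604.3, -257.3, 174.6]
ee_rot: [[-0.223, 0.974, -0.03], [0.964, 0.225, 0.142], [0.145, 0.003, -0.989]]
wrist_force: [-0.4, -0.0, 0.4]
grip_width: 85.4
finger_force: 0.0
```

Request:
{"api": "jog_arm", "payload": {"motion": [[[0,0,0],[-0.02,0.03,0.02],0.0854],[[0,0,0],[-0.04,0.06,0.04],0.0854],[[0,0,0],[-0.07,0.09,0.06],0.0854],[[0,0,0],[-0.1,0.12,0.08],0.0854],[[0,0,0],[-0.13,0.15,0.1],0.0854],[[0,0,0],[-0.15,0.18,0.1],0.0854],[[0,0,0],[-0.15,0.18,0.1],0.0854],[[0,0,0],[-0.15,0.18,0.1],0.0854],[[0,0,0],[-0.15,0.18,0.1],0.0854],[[0,0,0],[-0.15,0.18,0.1],0.0854]]}}

```text
t: 22.68
position: [454.3, -77.6, 270.4]
ee_rot: [[-0.223, 0.974, -0.032], [0.964, 0.225, 0.144], [0.147, 0.001, -0.989]]
wrist_force: [-0.5, 0.7, -0.1]
grip_width: 85.2
finger_force: 0.0
```

```bash
python3 - <<'E'
from h import *
s,t=manip.camera("side"),manip.camera("top");o=manip.get_obs();print(o["t"],o["position"].round(1),o["grip_width"])
a=np.deg2rad(13.05);R=np.array([[np.cos(a),-np.sin(a)],[np.sin(a),np.cos(a)]])
for n,im,(x0,y0,x1,y1) in(("top",t,(296,162,352,204)),("side",s,(238,256,284,312))):
    i=im.astype(int);m=np.zeros(i.shape[:2],bool);m[y0:y1,x0:x1]=1
    g=m&(i[:,:,2]-i[:,:,0]<25)&(i.mean(2)>(95 if n=="top" else 60))
    k=cv2.connectedComponentsWithStats(g.astype(np.uint8));l=1+np.argmax(k[2][1:,4]);c=max(cv2.findContours((k[1]==l).astype(np.uint8),cv2.RETR_EXTERNAL,cv2.CHAIN_APPROX_NONE)[0],key=cv2.contourArea)[:,0]
    r=cv2.minAreaRect(np.array([onz(n,p,39)[:2] for p in c],np.float32));print(n,r,"in tray frame",R.T@(np.array(r[0])-[604,-254.8]))
s0,t0=np.load("side0.npy").astype(int),np.load("top0.npy").astype(int)
for nm,(x0,y0,x1,y1),A,B in(("timer",(225,335,270,380),s0,s),("beaker/jar top",(182,122,252,158),t0,t),("beaker/jar side",(285,145,320,216),s0,s)):
    print(nm,np.abs(A-B.astype(int))[y0:y1,x0:x1].mean())
E
```

```text
22.7833 [454.1 -77.7 269.6] 85.26160636960371
top ((600.98583984375, -253.75270080566406), (55.70798873901367, 99.05424499511719), 13.365992546081543) in tray frame [-2.69983312  1.70085219]
side ((603.2351684570312, -258.9544677734375), (54.184322357177734, 108.5399398803711), 12.772256851196289) in tray frame [-1.68316262 -3.87447201]
timer 1.65119341563786
beaker/jar top 1.5895502645502646
beaker/jar side 1.885177733065057
```

```bash
python3 -c "
from rig import manip
print(manip.sign_off())"
```

```text
the job is handed in; nothing more can be done
None
```

I pried the cover loose with the lever, laid the lever on the worktop, and set the cover top side up inside the blue tray. The job was handed in at about 23 s; before-and-after images show the timer, beaker and jar did not move, and the top view measures the cover as flat and inside the tray.

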